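# Unlock the blue-lidded sample case

## Task

Unlock the sample case with the blue lid: first slide its red keeper as far as it goes out of the bolt's way, then draw the bolt fully back by its yellow knob so that the lid is free to be lifted. Leave both drawn back and let go; leave the grey-lidded case locked.

Things in the scene. Friction and masses are not known exactly. Their poses are not given: they have to be found in the camera images.
- keeper_tab (a point): BLUE-lidded case's red keeper: upright tab 12 (x) x 21 (y) x 42 mm on a flat slide; point on its centre line, 5 mm below its top, 101 mm over the bench. Axes = the case's: z up, x away from the robot at yaw 0, y along its long side. Case 140 x 200 x 60 mm, fixed, left or right of the grey one. The slide's far end is a raised nose behind the bolt's tail: it blocks the bolt
- bolt_knob (a point): BLUE-lidded case's bolt: upright yellow round knob, 18 mm diameter, 27 mm tall, on a steel rod; point on its axis, 6 mm below its top, 101 mm over the bench. Same axes. With both shut it is 60 mm in x and 49 mm in y from keeper_tab. Fingertips kept 81 mm or more over the bench touch only tab and knob (rod, guides and nose reach 78 mm). Pinch or push from above
- keeper (a joint): red keeper of the blue case, m: 0 = locked (0 to 0.005 at the start), 0.030 = fully back at its stop; grows as the tab moves along its point's -x (towards the robot). Stays where it is left, moves with about 2 N. Its nose frees the bolt from about 0.018 on
- bolt (a joint): bolt of the blue case, m: 0 = shot home in the strike, 0.040 = fully drawn, at its stop; grows as the knob moves along its point's -y (to the robot's right). Stays where it is left, moves with about 2 N; cannot move more than about 3 mm while the keeper is in
- grey_keeper (a joint): red keeper of the other case, which is alike in all but its light GREY lid; same meaning, starts locked (0 to 0.005) and shall stay so

How it is judged:
By the outcome, as a careful person would: the job done as asked, in the order asked, and still so for the second after the job is handed in, with the robot touching nothing.
It also fails if it takes over 45 s, if anything falls off the work surface, if the arm or the gripper's body presses on something with over 40 N, if the wrist force passes 120 N, or if a joint passes its speed limit or range.

## Robot

A 7-joint arm with a two-finger parallel gripper is mounted at the origin on a cart in front of the work surface, level with it; the furniture and walls round the work are solid. World frame = base frame: x ahead of the robot, y to its left, z up, the work surface at z = 0. Lengths are in m, angles in rad, forces in N, time in s.
With the tool pointing down it reaches from about 0.4 to 0.9 m from the base axis. Payload 5.5 kg.
Tool frame: the origin (TCP) lies midway between the tips of the shut fingers; the grasp point (between the pads) lies 19 mm behind it (manip.grip_depth is the distance from the TCP to the grasp point, in m); z points along the fingers, y is the line along which they close (so a half turn about z gives the same grasp; the last joint's range is limited). The gripper opens to 92 mm and grips with 3 to 60 N. Pads are 19 mm wide; open, the fingers measure 130 mm over their backs; the gripper's body (75 mm by 190 mm) begins 47 mm behind the grasp point.
Start: joints at [-0.91, 0.501, -0.427, 1.55, 0.221, 1.138, -0.21], TCP at [0.252, 0.599, 0.227] pointing down, gripper open.
Joint ranges: [-2.88, 2.88], [-0.31, 2.03], [-1.54, 1.56], [0.2, 2.42], [-1.41, 4.55], [0.19, 2.02], [-2.57, 2.57]. Speed limits (rad/s): [2.57, 2.57, 3.14, 3.14, 3.14, 3.14, 3.14].

## Interface

Orientations are given as a unit quaternion [x, y, z, w].
In Python, from bench import manip, effector, viewer gives the robot as it stands. Calls block until the motion is done:
- manip.move_pose(position, orientation): joint-space move of the TCP to a pose.
- manip.servo_line(position, ori=None, vel=0.15): straight line of the TCP; ori=None keeps the orientation; vel is the mean speed in m/s.
- manip.movej(angles): joint-space move.
- effector.open_jaws() and effector.close(f_grip=None): open the fingers fully, or close them until they stop; f_grip is the grip in N (None keeps the last).
- manip.sleep(seconds).
- manip.solve_ik(position, orientation): joint angles nearest the present ones, or None.
- viewer.get_image(name): name is "scene" or "top"; returns the picture (400x640x3 uint8, red, green, blue); there is no depth.
- viewer.get_calibration(name): a dict with "vfov" (degrees; the focal length in pixels is half the picture's height over the tangent of half this angle, whatever the lens; pixels are square), "cx", "cy" (the principal point, pixels), "eye" and "attitude" of the camera in the world. Camera axes: x right, y down, z forward; pixel columns grow to the right and rows downward; lengths in m; the calibration is good to about 2 mm. A picture is of the moment at which its call begins. get_calibration takes no time and is no camera call.
A pose or a line that the arm cannot do raises manip.PlanningError and nothing moves.
- manip.hand_in(): hands the job in; it is judged then, once.
Readings, each from a call of its own:
- manip.current_clock(): time.
- manip.current_q(): joint angles.
- manip.current_joint_velocities(): joint speeds.
- manip.current_tau(): joint torques, N m.
- manip.current_tool_pos(): TCP position.
- manip.current_tcp_rot(): TCP orientation.
- manip.current_force(): force on the tool from outside, world axes, zero at the start.
- manip.current_wrist_torque(): the same for the moment, N m.
- manip.current_finger_gap(): finger opening in m.
- manip.current_gripper_force(): force on a finger pad.
Only numpy, scipy, OpenCV 4.12 (cv2) and the standard library are available. Lean on these libraries where they do the work, as an engineer would, in place of code of your own. Each camera call takes 0.05 s, during which the arm holds its last target. There are 200 camera calls.

## Working session

There is one attempt and no reset: what is moved stays moved. The work goes in short steps, each a Python script; the robot and the scene stay as the last script left them, time stands still between calls to the robot, and variables do not carry over. Pictures are saved under pics/ and viewed, at most 10 in all, crops included, and the job is handed in when it is done.

```bash
mkdir -p pics
python3 - <<'E'
from bench import manip, effector, viewer
import cv2
for n in ("scene","top"):
    im=viewer.get_image(n); cv2.imwrite(f"pics/{n}0.png",im[:,:,::-1]); print(n,viewer.get_calibration(n))
print(manip.current_tcp_rot(),manip.current_clock(),manip.grip_depth)
E
```

```text
scene {'vfov': 44.43746043992215, 'cx': 319.1411583667834, 'cy': 198.1104435147021, 'eye': array([ 0.0268314 , -0.47729679,  0.55592405]), 'attitude': array([ 0.80303128, -0.32296358,  0.1785417 , -0.46792965])}
top {'vfov': 47.7687609919771, 'cx': 316.50536197322737, 'cy': 215.0447429537749, 'eye': array([0.46983653, 0.08682853, 1.04007864]), 'attitude': array([-0.69820632,  0.71487766, -0.03084545,  0.02250388])}
[ 1.97568132e-01  9.80288737e-01 -8.86180602e-04 -2.01985384e-04] 0.1 0.0188
```

View pics/scene0.png

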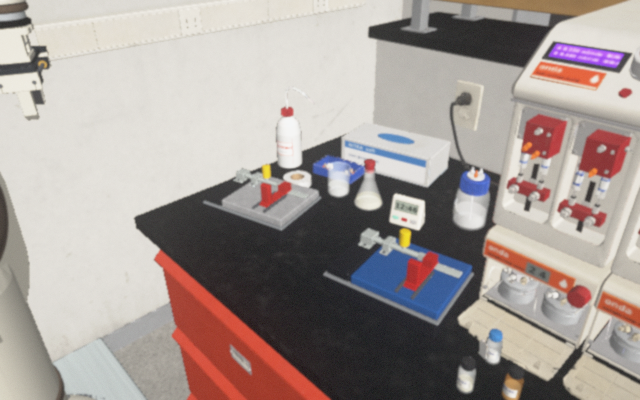

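View pics/top0.png

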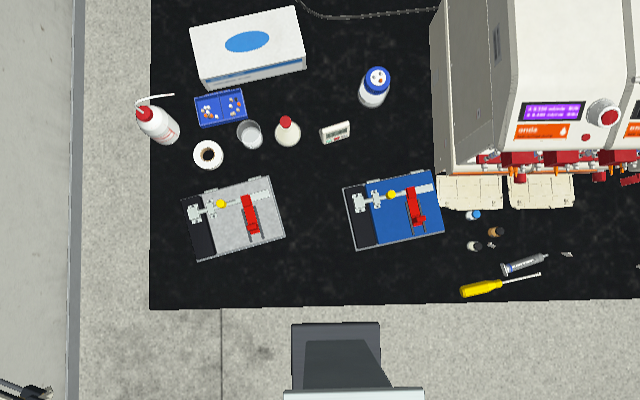

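The scene view shows the blue case at about (410,275), with its knob at (405,238) and tab at (420,270). The top view shows its knob at (391,195) and its tab and slide at (415,207). Next I'll zoom in on both and segment.

```bash
cat > h.py <<'E'
import numpy as np, cv2
from scipy.spatial.transform import Rotation as R
from bench import manip, effector, viewer
def ray(n,uv):
    c=viewer.get_calibration(n); f=200/np.tan(np.radians(c["vfov"]/2))
    d=R.from_quat(c["attitude"]).apply([(uv[0]-c["cx"])/f,(uv[1]-c["cy"])/f,1.]); return c["eye"],d/np.linalg.norm(d)
def plane(n,uv,z):
    e,d=ray(n,uv); return e+d*(z-e[2])/d[2]
def tri(uvs,uvt):
    (a,u),(b,v)=ray("scene",uvs),ray("top",uvt)
    s=np.linalg.lstsq(np.c_[u,-v],b-a,rcond=None)[0]
    p,q=a+s[0]*u,b+s[1]*v; return (p+q)/2,np.linalg.norm(p-q)
def mask(im,col,box):
    h=cv2.cvtColor(im,cv2.COLOR_RGB2HSV); x0,x1,y0,y1=box
    H,S,V=[h[...,i].astype(int) for i in range(3)]
    m={"red":((H<8)|(H>172))&(S>150)&(V>70),"yellow":(abs(H-26)<7)&(S>130)&(V>90),"blue":(abs(H-108)<12)&(S>120)&(V>50)}[col]
    o=np.zeros(m.shape,np.uint8); o[y0:y1,x0:x1]=m[y0:y1,x0:x1]; return o
E
python3 - <<'E'
from h import *
B={"scene":(340,480,215,325),"top":(340,448,165,255)}
crops=[]
for n in B:
    im=cv2.imread(f"pics/{n}0.png")[:,:,::-1].copy()
    for c in("red","yellow","blue"):
        m=mask(im,c,B[n]); ys,xs=np.nonzero(m)
        print(n,c,len(xs),xs.mean().round(1),ys.mean().round(1),xs.min(),xs.max(),ys.min(),ys.max(),cv2.minAreaRect(np.c_[xs,ys].astype(np.float32)))
    x0,x1,y0,y1=(370,470,220,300) if n=="scene" else (350,450,165,245)
    crops.append(cv2.resize(im[y0:y1,x0:x1,::-1],None,fx=7,fy=7,interpolation=0)[:, :700])
cv2.imwrite("pics/cs.png",crops[0]);cv2.imwrite("pics/ct.png",crops[1])
E
```

```text
scene red 679 419.4 270.4 404 437 252 290 ((417.6219482421875, 268.09759521484375), (23.582239151000977, 43.72865676879883), 38.65980911254883)
scene yellow 199 404.6 236.6 399 411 228 246 ((405.0, 237.0), (18.0, 12.0), 90.0)
scene blue 3808 409.5 281.1 350 471 239 318 ((410.6184387207031, 273.3775634765625), (108.05477905273438, 63.75631332397461), 23.498565673828125)
top red 397 413.9 206.9 405 425 187 225 ((415.1471252441406, 205.5882568359375), (39.04823303222656, 14.067066192626953), 75.96376037597656)
top yellow 66 390.4 194.1 386 395 190 198 ((390.300048828125, 194.1000213623047), (7.602630615234375, 9.391485214233398), 63.43495178222656)
top blue 3174 403.4 208.5 364 444 170 243 ((404.10809326171875, 206.97543334960938), (61.699310302734375, 69.36740112304688), 77.19573211669922)
```

View pics/cs.png

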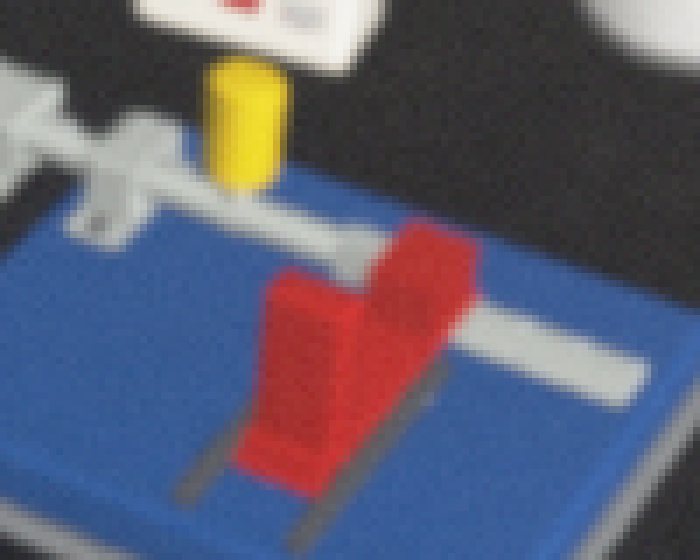

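View pics/ct.png

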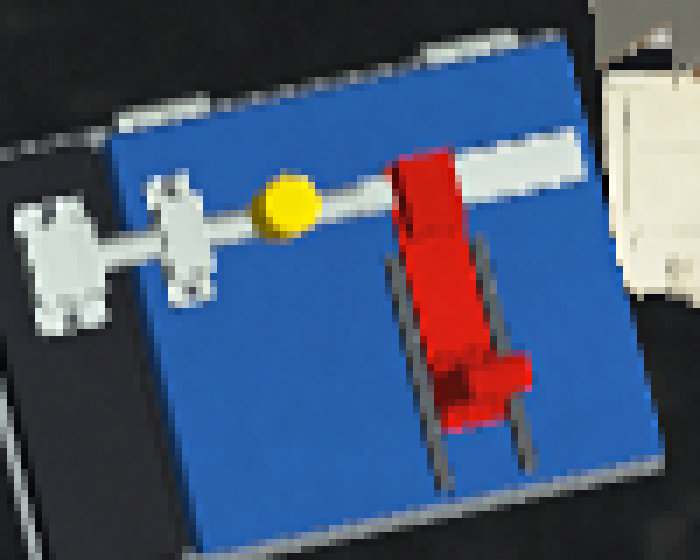

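The scene crop puts the tab top's centre at about pixel (414.5,260.6) and the knob top at (404.9,229.5). In the top crop they are at (421.1,218.2) and (390.9,193.5). The nose sits behind the rod tail, so the case is locked. Triangulating now.

Run:
```python
from h import *
t,k=tri((414.5,260.6),(421.1,218.2)),tri((404.9,229.5),(390.9,193.5)); print("tab top",t,"knob top",k)
tp,kp=plane("top",(421.1,218.2),.106),plane("top",(390.9,193.5),.107)
ts,ks=plane("scene",(414.5,260.6),.106),plane("scene",(404.9,229.5),.107); print(tp,kp,ts,ks)
for a,b in((tp,kp),(ts,ks)):
    d=(b-a)[:2]; print(d,np.linalg.norm(d),np.degrees(np.arctan2(d[1],d[0])-np.arctan2(49,60)))
P=lambda x,y:plane("top",(350+x/7-.5,165+y/7-.5),.061)
for a,b in(((440,488),(390,258)),((531,470),(481,238)),((200,550),(110,140)),((662,462),(568,40)),((662,462),(200,550))):
    d=(P(*b)-P(*a))[:2]; print(np.degrees(np.arctan2(d[1],d[0])))
yw=np.radians(11)
for y in (0,90,180,-90):
  for p in (tp,): print(y, manip.solve_ik([p[0],p[1],.15],(R.from_euler("z",yw+np.radians(y))*R.from_quat([1,0,0,0])).as_quat()))
print(R.from_quat(manip.current_tcp_rot()).as_matrix().round(2))
```

```text
tab top (array([ 0.52882483, -0.14204526,  0.10772833]), np.float64(0.0006385319818797986)) knob top (array([ 0.58202507, -0.08130972,  0.1098187 ]), np.float64(0.0020173236350766468))
[ 0.52871609 -0.14222487  0.106     ] [ 0.58165957 -0.08106256  0.107     ] [ 0.53105257 -0.14092868  0.106     ] [ 0.58647912 -0.07934122  0.107     ]
[0.05294348 0.06116231] 0.08089400903411106 9.882428964708396
[0.05542655 0.06158745] 0.08285599833275183 8.77653239378528
10.040818564056806
9.81564860082036
10.481474054633106
10.045012995862493
99.3610586278618
0 [-0.06454689  0.39231327  0.34342843  1.90163668 -0.16845485  0.8754683
 -1.01569772]
90 [ 0.06845313  0.38053805  0.17828835  1.89707936 -0.086193    0.87128632
  0.48179017]
180 [ 0.19577162  0.37750847  0.02197827  1.89260567 -0.01058442  0.87158887
  1.9857977 ]
-90 [-0.70030964  0.84406573  1.35584821  1.91920202 -0.90788549  1.18460161
 -1.94710216]
[[-0.92  0.39 -0.  ]
 [ 0.39  0.92 -0.  ]
 [ 0.   -0.   -1.  ]]
```

Pump body stands close on the right, so I'll close the fingers along the case's x-axis (yaw about 10°), staying clear of it. First I'll approach from above and check before descending.

```bash
cat >> h.py <<'E'
YAW=np.radians(10)
Q=(R.from_euler("z",YAW+np.pi/2)*R.from_quat([1,0,0,0])).as_quat()
EX=np.array([np.cos(YAW),np.sin(YAW),0]); EY=np.array([-np.sin(YAW),np.cos(YAW),0])
def stat(s=""): print(s,"t%.1f"%manip.current_clock(),manip.current_tool_pos().round(4),"F",np.round(manip.current_force(),1),"gap %.4f"%manip.current_finger_gap())
def pull(d,total,limit,step=.003):
    """step along d up to total; stop when force against the motion rises by limit"""
    p0=manip.current_tool_pos(); b=manip.current_force()@d; n=0
    while n<total:
        n+=step; manip.servo_line(p0+n*d,vel=.03); f=manip.current_force()@d-b
        if -f>limit: break
    stat(f"pulled {n:.3f} df {f:.1f}")
E
python3 - <<'E'
from h import *
p=manip.current_tool_pos(); manip.servo_line(p+[0,0,.1],vel=.2)
manip.move_pose([.5288,-.142,.30],Q); stat()
manip.servo_line([.5288,-.142,.15],vel=.15); stat()
a=viewer.get_image("scene"); b=viewer.get_image("top")
cv2.imwrite("pics/ap.png",np.hstack([a[150:350,270:620],b[100:300,270:620]])[:,:,::-1])
E
```

```text
t3.5 [ 0.5292 -0.1407  0.2999] F [0.1 1.  0.4] gap 0.0918
 t4.7 [ 0.5296 -0.1422  0.1509] F [0.9 0.  0. ] gap 0.0916
```

View pics/ap.png

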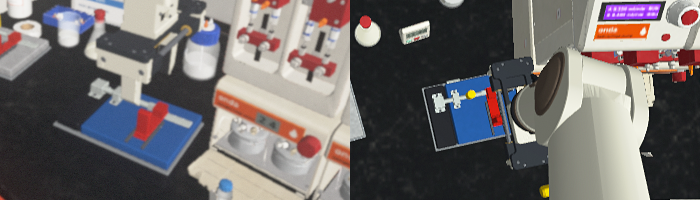

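The scene half shows the open fingers over the blue case, one of them by (130,90) behind the tab. The wrist is clear of the pump and there's no contact force. Descending and gripping the tab.

Run:
```python
from h import *
p=np.array([.5288,-.142,.085])
manip.servo_line(p,vel=.08); manip.sleep(.2); stat("down")
effector.close(20); manip.sleep(.2); stat("grip")
if .009<manip.current_finger_gap()<.02: pull(-EX,.036,12); manip.sleep(.3); stat()
```

```text
down t5.9 [ 0.5292 -0.1421  0.0856] F [ 1.2 -0.2 -0. ] gap 0.0916
grip t7.3 [ 0.5288 -0.1419  0.085 ] F [-0.7  0.8 -0.7] gap 0.0119
pulled 0.033 df -17.8 t10.1 [ 0.5026 -0.1468  0.0854] F [ 18.   -2.5 -20. ] gap 0.0116
 t10.4 [ 0.5026 -0.1468  0.0854] F [ 18.5  -1.9 -19.3] gap 0.0118
```

Run:
```python
from h import *
p=manip.current_tool_pos(); p[2]=.085; manip.servo_line(p,vel=.03); stat("relaxed")
effector.open_jaws(); stat("open")
manip.servo_line([p[0],p[1],.16],vel=.15); manip.servo_line([.36,-.05,.30],vel=.25); manip.sleep(.2); stat()
for n in("scene","top"): cv2.imwrite(f"pics/{n}1.png",viewer.get_image(n)[:,:,::-1])
a=cv2.imread("pics/scene1.png")[215:315,360:460]; b=cv2.imread("pics/top1.png")[160:260,350:450]
cv2.imwrite("pics/c1.png",cv2.resize(np.hstack([a,b]),None,fx=4,fy=4,interpolation=0))
```

```text
relaxed t10.8 [ 0.503  -0.1467  0.0853] F [ 3.  -1.6 -0.1] gap 0.0120
open t12.1 [ 0.5026 -0.1468  0.085 ] F [ 1.1 -0.7 -0.3] gap 0.0920
 t14.0 [ 0.3599 -0.0504  0.2991] F [-0.4  0.5  0.4] gap 0.0921
```

View pics/c1.png

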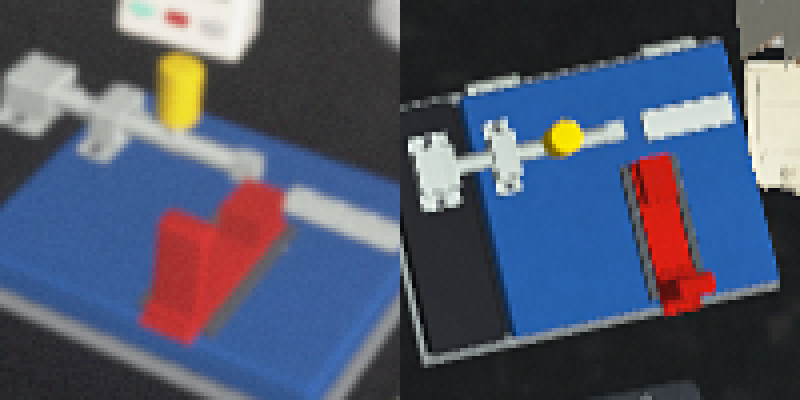

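The keeper is drawn to the end of its tracks: the nose at crop (655,180) is clear of the rod tail, and the tab has moved about 26 mm onto a firm stop. Next, the knob.

Run:
```python
from h import *
k=np.array([.582,-.0812,.085])
manip.servo_line(k+[0,0,.12],vel=.25); manip.servo_line(k+[0,0,.04],vel=.12); stat("above")
manip.servo_line(k,vel=.06); manip.sleep(.2); stat("down")
effector.close(40); manip.sleep(.2); stat("grip")
if .014<manip.current_finger_gap()<.024: pull(-EY,.051,12); manip.sleep(.3); stat()
```

```text
above t16.0 [ 0.5826 -0.0813  0.1258] F [-1.   0.3 -0.1] gap 0.0918
down t17.0 [ 0.5824 -0.0812  0.0854] F [-0.  -0.4 -0.3] gap 0.0921
grip t18.4 [ 0.5818 -0.0812  0.085 ] F [-0.6 -0.2  0.3] gap 0.0171
pulled 0.048 df -15.8 t22.4 [ 0.5894 -0.1209  0.085 ] F [-1.2 15.8  3.4] gap 0.0171
 t22.7 [ 0.5894 -0.1209  0.085 ] F [-0.4 15.4  4.4] gap 0.0173
```

Run:
```python
from h import *
p=manip.current_tool_pos(); p[2]=.085; manip.servo_line(p,vel=.03); stat("relaxed")
effector.open_jaws(); stat("open")
manip.servo_line([p[0],p[1],.17],vel=.15); manip.servo_line([.36,-.05,.30],vel=.25); manip.sleep(.2); stat()
for n in("scene","top"): cv2.imwrite(f"pics/{n}2.png",viewer.get_image(n)[:,:,::-1])
a=cv2.imread("pics/scene2.png")[215:315,360:460]; b=cv2.imread("pics/top2.png")[160:260,350:450]
cv2.imwrite("pics/c2.png",cv2.resize(np.hstack([a,b]),None,fx=4,fy=4,interpolation=0))
```

```text
relaxed t23.1 [ 0.5893 -0.1206  0.085 ] F [ 3.5  3.8 -1.6] gap 0.0172
open t24.3 [ 0.5894 -0.1209  0.085 ] F [-0.6  0.2 -0.1] gap 0.0919
 t26.5 [ 0.3602 -0.0502  0.2993] F [ 0.4  0.1 -0.3] gap 0.0913
```

View pics/c2.png

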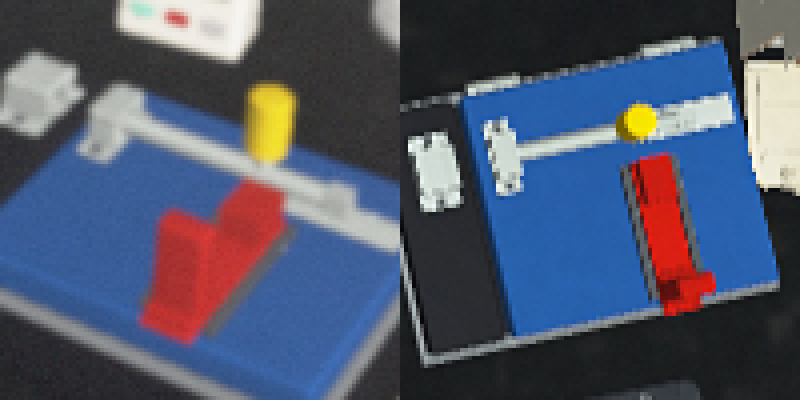

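The bolt is out of the strike (the gap at crop (470,165) is open) and the knob has moved to (638,122). The keeper is still fully back. The arm is clear, so I'm handing in.

```bash
python3 -c "
from bench import manip
print(manip.hand_in())"
```

```text
the job is handed in; nothing more can be done
None
```

The blue-lidded case is unlocked and handed in: keeper drawn to its stop first, then the bolt pulled about 40 mm to its stop, both released, and the grey case not touched.

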